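# Press a clay specimen through the guard window

## Task

Push the blue plate of the sample tray with the fingertips until the tray is fully home in the press, so that the clay specimen stands under the presser foot. Then reach down through the window of the yellow guard without touching the guard, press the red lever pad all the way down onto its stop without forcing it, and finish while still holding it down there. Nothing is picked up: the specimen itself is not to be touched, and the tin, stopper and jar stay where they are.

Things in the scene. Friction and masses are not known exactly. Their poses are not given: they have to be found in the camera images.
- press: Small grey lever press fixed on the bench, base 215 x 168 mm and 10 mm thick. Origin under its middle on the bench; its x points from the lever's free end (robot side) to the lever's pivot, y towards the side where the tray comes out, z up. The tray runs on rails along y, centred at x = +15 mm. Its place varies by up to 16 cm and it is turned by up to 0.3 rad.
- tray (a joint): Travel of the sample tray in m: 0 fully out, 0.080 fully home on its stop; it moves along the press's -y. Friction of about 2 N holds it where it is left; it starts fully out. The specimen stands in a shallow ring on it.
- tray_push_plate (a point): Middle of the outer face of the tray's blue upright push plate (50 mm wide, 52 mm tall from z = 19 to 71 mm above the bench, 8 mm thick). The face looks along the press's +y, so push it along -y. At home the face stands at press y = 169 mm, some 90 mm outside the guard.
- lever (a joint): Angle of the press lever in rad: 0 up (a spring returns it), 0.16 down on its stop. The presser foot meets the specimen at about 0.10; a push of 1.5 N moves it at first and about 6 N holds it on the stop.
- lever_pad (a point): Middle of the top of the red lever pad (34 x 36 mm) at the lever's free end, just below the guard window: about 126 mm above the bench when up, 101 mm when down. The lever is pivoted 155 mm further along the press's +x; press the pad straight down, about 25 mm.
- presser_foot: Black round foot, 30 mm across, sprung, under the middle of the lever. It presses on the specimen when the lever is down. Origin at the middle of its underside.
- guard: Fixed guard over the press: a yellow frame 144 mm wide with a clear front sheet and a top of 4 mm sheet that slopes up 15 degrees away from the robot, from 126 mm high at its front edge to 180 mm at the back. Same axes as the press; origin on the bench, shifted by up to 8 mm along y from the press's. It must not be touched.
- guard_window (a point): Centre of the window in the guard's top, 140 mm above the bench. The opening is 90 mm along its y and 72 mm along its x (x runs up the slope, z is the normal of the sheet). It lies above the red lever pad. Open fingers do not fit through it; closed ones do.
- specimen: Brown clay cylinder, 38 mm across and 51 mm tall, standing loose in the tray's ring (underside 19 mm above the bench). Origin at the middle of its underside.
- tin: Bystander: round lidded metal tin, 57 mm across, 33 mm tall, on the bench behind the tray rails. Origin at the middle of its underside.
- stopper: Bystander: red rubber stopper, 36 mm across, 28 mm tall, in front of the tray rails. Origin at the middle of its underside.
- jar: Bystander: brown jar with black cap, 56 mm across, 101 mm tall, on the other side of the press from the tray. Origin at the middle of its underside.

How it is judged:
On the way, in this order (a step that is already met when the one before it is completed fails the run):
1. the tray is pushed home with the lever still up (value of joint tray above 0.076 m and value of joint lever below 0.03 rad), for 0.2 s.
2. the lever is pressed down through the window and the foot bears on the specimen (value of joint lever above 0.145 rad and contact force between presser_foot and specimen above 1 N and x of the grasp point in the frame of guard_window between -0.036 and 0.036 m and y of the grasp point in the frame of guard_window between -0.045 and 0.045 m), for 0.2 s.
At the end, for the whole second after the job is handed in: Tray home (within 4 mm of its stop), lever held down (over 0.145 of 0.16 rad) by the robot reaching through the guard window, the foot pressing on the upright specimen with over 1 N (all of step 2 and value of joint tray above 0.076 m and angle between specimen's own z axis and vertical below 0.1 rad and height (world z) of specimen below 0.024 m); the arm keeps its last pose, push and grip.
It fails at once if the guard is touched (contact force between guard and anything else above 0.5 N).
It fails at once if the robot touches the specimen (contact force between any of the fingers, the arm and specimen above 0.5 N).
It fails at once if the specimen is lifted or tipped (height (world z) of specimen above 0.03 m or angle between specimen's own z axis and vertical above 0.3 rad).
It fails at once if the fingers push on anything with more than 40 N (contact force between the fingers and anything else above 40 N).
It fails at once if the tin, stopper or jar is moved more than 10 mm (distance of any of tin, stopper, jar from where it was at the start of the episode above 0.01 m).
It also fails if it takes over 45 s, if anything falls off the work surface, if the arm or the gripper's body presses on something with over 40 N, if the wrist force passes 120 N, or if a joint passes its speed limit or range.

## Robot

A 7-joint arm with a two-finger parallel gripper is mounted at the origin on a cart in front of the work surface, level with it; the furniture and walls round the work are solid. World frame = base frame: x ahead of the robot, y to its left, z up, the work surface at z = 0. Lengths are in m, angles in rad, forces in N, time in s.
With the tool pointing down it reaches from about 0.4 to 0.85 m from the base axis. Payload 4.5 kg.
Tool frame: the origin (TCP) lies between the finger pads; the fingertips stand 14 mm ahead of it and the grasp point (between the pads) lies 5 mm behind it; z points along the fingers, y is the line along which they close (so a half turn about z gives the same grasp; the last joint's range is limited). The gripper opens to 85 mm and grips with 20 to 120 N. Pads are 22 mm wide; open, the fingers measure 114 mm over their backs; the gripper's body (76 mm by 85 mm) begins 54 mm behind the grasp point. The pads swing forward as they close: fully open they stand 13 mm farther back than shut.
Start: joints at [1.291, 0.689, -0.195, 1.565, 0.157, 0.902, -0.215], TCP at [0.193, -0.594, 0.245] pointing down, gripper open.
Joint ranges: [-3.01, 3.01], [-0.46, 2.08], [-1.47, 1.51], [0.13, 2.56], [-1, 4.14], [0.04, 2.09], [-2.66, 2.66]. Speed limits (rad/s): [2.57, 2.57, 3.14, 3.14, 3.14, 3.14, 3.14].

## Interface

Orientations are given as [roll, pitch, yaw] about the fixed x, y, z axes, in that order (R = Rz(yaw) Ry(pitch) Rx(roll)).
In Python, from station import monitor, vision, order gives the robot as it stands.
- The arm moves only by the tool play_rows, never from a script. Its argument "motion" is text: rows parted by semicolons, each of 5 numbers parted by spaces: the finger opening in cm, from 0 to 8.54, then the shift along the tool's x, y, z in cm, then the turn about the tool's z in rad. A call has 1 to 20 rows; each row is the pose to reach, as a shift and turn from the pose commanded when the call began, along the tool's axes at that moment; what a row does not reach only later rows make up. A row lasts 1/10 s, in which the tool goes at most 50 mm and 8.59 degrees, less where a joint would pass 70% of its speed; a pose out of reach is approached as far as the arm can. A call with a gripper value outside its range is refused whole. The fingers move at their own pace and stop on an object; "grip_force" is the grip in N (left out, the last holds). Time passes only in rows, so rows that repeat a pose let the fingers close. It gives the time, the measured TCP pose, the force, the opening and the grip force at its end, in the units of the state.
- monitor.observe(): the state, without advancing time (a new reading comes with each control period).
- vision.camera(name): name is "side" or "top" or "wrist"; returns a dict with "img" (384x512x3 uint8, red, green, blue), "mtx" (3x3 intrinsics, pixels), "R" (3x3) and "t" (3): a world point X has camera coordinates R X + t; the wrist camera has in their place "T_tool_cam" (4x4, takes a point from camera to tool coordinates, whose origin is the TCP and whose axes are the flange's). Camera axes: x right, y down, z forward; pixel columns grow to the right and rows downward; lengths in m; the calibration is good to about 2 mm. A picture is of the moment at which its call begins: read the wrist's pose just before it. There is no depth.
- order.sign_off(): hands the job in; it is judged then, once.
The state is a dict: "time": time; "joint_positions": joint angles; "qd": joint speeds; "joint_torque": joint torques, N m; "position": TCP position; "tcp_rot": TCP orientation; "force": force on the tool from outside, world axes, zero at the start; "moment": the same for the moment, N m; "width": finger opening in m; "gripper_force": force on a finger pad.
Only numpy, scipy, OpenCV 4.12 (cv2) and the standard library are available. Lean on these libraries where they do the work, as an engineer would, in place of code of your own. Each camera call takes 0.05 s, during which the arm holds its last target. There are 200 camera calls.

## Working session

There is one attempt and no reset: what is moved stays moved. The work goes in short steps, Python scripts to look and compute and a tool call to move; the robot and the scene stay as the last step left them, time stands still between calls to the robot, and variables do not carry over. Pictures are saved under pics/ and viewed, at most 10 in all, crops included, and the job is handed in when it is done.

Besides the shell and the picture viewer there is one more tool, called after "Request:" by a JSON object that holds its "fn" and its "kwargs", one argument or row to a line. play_rows: Moves the arm, as the interface text tells. Its arguments: {"type":"object","properties":{"motion":{"type":"string"},"grip_force":{"type":"number"}},"required":["motion"]}

```bash
mkdir -p pics
python3 - <<'E'
from station import monitor, vision
import cv2, numpy as np
s=monitor.observe(); print({k:np.round(v,3) for k,v in s.items()})
for n in ("top","side"):
    c=vision.camera(n); cv2.imwrite(f"pics/{n}0.png",c["img"][:,:,::-1]); np.savez(f"pics/{n}0.npz",**c)
    print(n,np.round(c["mtx"],1).tolist(),np.round(c["R"],3).tolist(),np.round(c["t"],3))
E
```

```text
{'time': np.float64(0.0), 'joint_positions': array([ 1.291,  0.69 , -0.195,  1.566,  0.157,  0.903, -0.215]), 'qd': array([ 0.001,  0.001,  0.001,  0.001,  0.   , -0.001,  0.002]), 'joint_torque': array([ 1.0000e-03, -5.3961e+01, -1.2660e+00, -1.5854e+01,  9.0000e-03,
        9.0000e-03, -0.0000e+00]), 'position': array([ 0.193, -0.594,  0.244]), 'tcp_rot': array([-3.14 ,  0.   ,  0.314]), 'force': array([0.307, 0.093, 0.717]), 'moment': array([-0.02 , -0.035, -0.016]), 'gripper_force': np.float64(0.0), 'width': np.float64(0.085)}
top [[431.4, 0.0, 257.2], [0.0, 431.4, 193.9], [0.0, 0.0, 1.0]] [[0.021, -1.0, -0.001], [-0.999, -0.021, -0.028], [0.028, 0.001, -1.0]] [0.108 0.5   0.952]
side [[398.4, 0.0, 250.4], [0.0, 398.4, 193.7], [0.0, 0.0, 1.0]] [[0.978, -0.208, 0.022], [-0.111, -0.605, -0.788], [0.178, 0.768, -0.615]] [-0.478  0.2    0.753]
```

View pics/top0.png

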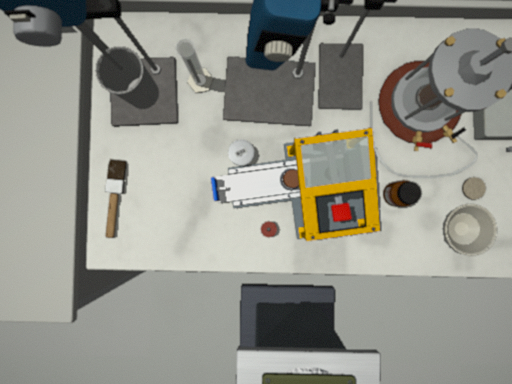

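View pics/side0.png

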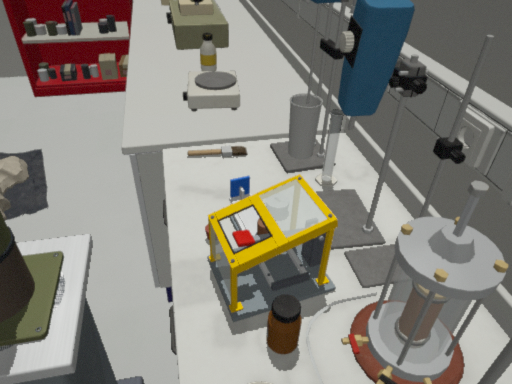

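```bash
cat > h.py <<'E'
import cv2, numpy as np
def load(n): return dict(np.load(f"pics/{n}.npz"))
def ray(c,p):
    d=c["R"].T@np.linalg.inv(c["mtx"])@np.array([p[0],p[1],1.]); return -c["R"].T@c["t"],d
def onz(c,p,z):
    o,d=ray(c,p); return o+d*(z-o[2])/d[2]
def tri(c1,p1,c2,p2):
    o1,d1=ray(c1,p1);o2,d2=ray(c2,p2)
    k=np.linalg.lstsq(np.c_[d1,-d2],o2-o1,rcond=None)[0]
    a,b=o1+k[0]*d1,o2+k[1]*d2; return (a+b)/2,np.linalg.norm(a-b)
def proj(c,X):
    q=c["mtx"]@(c["R"]@np.asarray(X)+c["t"]); return q[:2]/q[2]
def mask(img,name):
    h=cv2.cvtColor(img,cv2.COLOR_RGB2HSV)
    r={"yellow":((18,140,120),(32,255,255)),"blue":((105,160,60),(125,255,255)),"red":((0,200,110),(5,255,255))}[name]
    return cv2.inRange(h,*r)
def blobs(m,box,amin=15,mode=cv2.RETR_CCOMP):
    x0,y0,x1,y1=box; z=np.zeros_like(m); z[y0:y1,x0:x1]=m[y0:y1,x0:x1]
    cs,hi=cv2.findContours(z,mode,cv2.CHAIN_APPROX_NONE)
    return [(c,h[3]>=0) for c,h in zip(cs,hi[0]) if cv2.contourArea(c)>amin] if len(cs) else []
E
python3 - <<'E'
from h import *
np.set_printoptions(precision=4,suppress=True)
T,S=load("top0"),load("side0")
for nm,c,bb in (("top",T,(200,120,400,245)),("side",S,(190,165,350,310))):
  for col in ("blue","red","yellow"):
    for k,hole in blobs(mask(c["img"],col),bb,10 if col!="yellow" else 100):
      m=cv2.moments(k); r=cv2.minAreaRect(k)
      q=cv2.approxPolyDP(cv2.convexHull(k),4,True)[:,0].tolist()
      print(nm,col,"hole" if hole else "",cv2.contourArea(k),np.array([m["m10"],m["m01"]])/m["m00"],"rect",np.round(r[0],1),np.round(r[1],1),round(r[2],1),q)
big=[cv2.resize(c["img"][y0:y0+150,x0:x0+200],None,fx=4,fy=4,interpolation=cv2.INTER_CUBIC) for c,x0,y0 in ((T,200,110),)]
cv2.imwrite("pics/c1.png",big[0][:,:,::-1])
E
```

```text
top blue  56.5 [214.469  188.7227] rect [214.6 188.5] [21.5  3.8] 81.9 [[212, 178], [217, 199]]
top red  246.5 [341.1021 212.069 ] rect [341.1 212. ] [16.4 17.3] 80.5 [[346, 203], [350, 218], [334, 220], [332, 206]]
top yellow  7800.5 [337.3772 184.151 ] rect [335.8 184.2] [107.9  81.3] 86.2 [[371, 128], [379, 230], [300, 237], [294, 139]]
top yellow hole 1902.0 [340.4533 211.1077] rect [340.7 211.2] [39.5 51.9] 82.1 [[364, 190], [365, 227], [318, 232], [315, 195]]
top yellow hole 2992.0 [335.7445 161.5294] rect [336.1 161.6] [45.  70.3] 82.2 [[368, 136], [370, 179], [304, 186], [301, 144]]
side blue  213.0 [239.0806 185.3795] rect [239.5 186.5] [19. 17.] 90.0 [[248, 177], [248, 191], [232, 196], [231, 180]]
side red  193.5 [243.1447 237.8708] rect [243.3 237.6] [17.4 15.2] 63.4 [[247, 231], [254, 242], [239, 245], [234, 233]]
side yellow  7310.0 [271.1195 225.4737] rect [275.9 240. ] [111.2 127.9] 72.8 [[300, 175], [337, 221], [328, 282], [231, 309], [208, 215]]
side yellow hole 1602.5 [243.8167 228.7387] rect [244.5 228. ] [39.3 44.8] 65.0 [[253, 204], [272, 236], [233, 254], [217, 220]]
side yellow hole 2263.0 [292.0563 207.8982] rect [292.8 206.8] [57.9 47.3] 57.5 [[295, 178], [327, 219], [286, 238], [258, 195]]
```

View pics/c1.png

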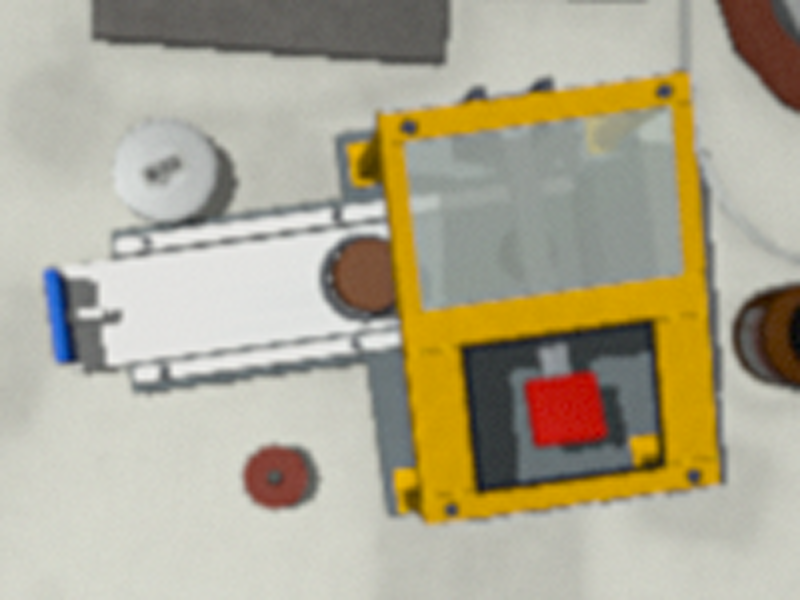

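Run:
```python
from h import *
np.set_printoptions(precision=4,suppress=True)
T,S=load("top0"),load("side0")
tw=[(315.8,196.8),(363.3,190.5),(365.5,226.5),(319.5,232.8)]; sw=[(253,204),(272,236),(233,254),(217,220)]
P=[]
for a,b in zip(tw,sw): x,e=tri(T,a,S,b); P.append(x); print(x,e)
P=np.array(P); c=P.mean(0); print("win",c,"top only z.14",np.mean([onz(T,p,z)for p,z in zip(tw,(.1493,.1493,.1307,.1307))],0))
Q=np.array([onz(T,p,z)for p,z in zip(tw,(.1493,.1493,.1307,.1307))])
print(Q)
f=lambda A:[np.arctan2(*-(v[:1]),v[1]) if 0 else v for v in A]
for A in (P,Q):
  ey=(A[0]-A[1]+A[3]-A[2])/2; ex=(A[0]-A[3]+A[1]-A[2])/2
  print("yaw",np.arctan2(-ey[0],ey[1]),np.arctan2(ex[1],ex[0]),np.linalg.norm(ey),np.linalg.norm(ex))
print("red",tri(T,(341.1,212.1),S,(243.1,237.9)),onz(T,(341.1,212.1),.126))
print("blue",onz(T,(214.5,188.7),.071),[onz(T,p,.071) for p in ((212,178),(217,199))],tri(T,(214.5,188.7),S,(239.5,178.5)))
g=[(371,128),(379,230),(300,237),(294,139)]
print("guard",[onz(T,p,z) for p,z in zip(g,(.18,.126,.126,.18))])
for n,p,z in (("tin",(200+168/4,110+170/4),.033),("stop",(200+277/4,110+477/4),.028),("spec",(200+365/4,110+275/4),.07)): print(n,onz(T,p,z))
```

```text
[0.4908 0.0082 0.1529] 0.0017606773926239618
[ 0.5047 -0.0814  0.1519] 0.00192715996594812
[ 0.4353 -0.0915  0.1315] 0.0003881320013218546
[ 0.4211 -0.0026  0.1334] 0.00023225267053586485
win [ 0.463  -0.0418  0.1424] top only z.14 [ 0.4625 -0.0422  0.14  ]
[[ 0.49    0.0079  0.1493]
 [ 0.5038 -0.0818  0.1493]
 [ 0.4351 -0.0916  0.1307]
 [ 0.4211 -0.003   0.1307]]
yaw 0.1564350713104315 0.14875430195460362 0.09033129341189695 0.07303626233290068
yaw 0.15526840789409235 0.14922503888750419 0.09022586951276274 0.07203240065740801
red (array([ 0.462 , -0.046 ,  0.1211]), np.float64(0.00042435477347091524)) [ 0.4619 -0.045   0.126 ]
blue [0.5042 0.2077 0.071 ] [array([0.5263, 0.2135, 0.071 ]), array([0.4829, 0.202 , 0.071 ])] (array([0.5042, 0.208 , 0.0688]), np.float64(1.6479943641423357e-06))
guard [array([ 0.6173, -0.0867,  0.18  ]), array([ 0.4287, -0.1191,  0.126 ]), array([0.4118, 0.034 , 0.126 ]), array([0.5941, 0.0537, 0.18  ])]
tin [0.5854 0.1538 0.033 ]
stop [0.4203 0.0912 0.028 ]
spec [0.5283 0.0488 0.07  ]
```

```bash
cat >> h.py <<'E'
from scipy.spatial.transform import Rotation as Ro
def rows(pose_p,pose_r,*targets):
    R=Ro.from_euler("xyz",pose_r).as_matrix()
    for t in targets: 
        d=Ro.from_euler("xyz",[np.pi,0,t[3]]).as_matrix(); rel=Ro.from_matrix(R.T@d).as_rotvec()
        print(t,"->",np.round(R.T@(np.array(t[:3])-pose_p)*100,2),"turn",np.round(rel[2],3))
E
python3 - <<'E'
from h import *
from station import monitor
s=monitor.observe()
Y=.153
rows(s["position"],s["tcp_rot"],(.45,-.32,.27,.25),(.46,0,.27,Y),(.49,.27,.25,Y),(.498,.252,.15,Y))
E
```

```text
(0.45, -0.32, 0.27, 0.25) -> [ 32.93 -18.12  -2.52] turn 0.064
(0.46, 0, 0.27, 0.153) -> [ 43.76 -48.25  -2.47] turn 0.161
(0.49, 0.27, 0.25, 0.153) -> [ 54.95 -73.    -0.43] turn 0.161
(0.498, 0.252, 0.15, 0.153) -> [ 55.16 -71.02   9.57] turn 0.161
```

Request:
{"fn": "play_rows", "kwargs": {
  "motion": "0 33 -18 -2.5 0.06; 0 33 -18 -2.5 0.06; 0 33 -18 -2.5 0.06; 0 33 -18 -2.5 0.06; 0 33 -18 -2.5 0.06; 0 33 -18 -2.5 0.06; 0 33 -18 -2.5 0.06; 0 33 -18 -2.5 0.06; 0 33 -18 -2.5 0.06; 0 44 -48 -2.5 0.16; 0 44 -48 -2.5 0.16; 0 44 -48 -2.5 0.16; 0 44 -48 -2.5 0.16; 0 44 -48 -2.5 0.16; 0 44 -48 -2.5 0.16; 0 44 -48 -2.5 0.16",
  "grip_force": 30
}}

```text
time: 1.7
position: [0.4629, 0.0023, 0.2702]
tcp_rot: [-3.14, -0.0, 0.16]
force: [0.4, -0.8, 0.5]
width: 0.0
gripper_force: 0.0
```

Run:
```python
from h import *
from station import monitor
s=monitor.observe(); print(np.round(s["joint_positions"],2))
Y=.153
rows(s["position"],s["tcp_rot"],(.49,.27,.25,Y),(.498,.257,.12,Y))
```

```text
[-0.02  0.44 -0.12  2.01  0.08  0.7  -1.6 ]
(0.49, 0.27, 0.25, 0.153) -> [  6.93 -25.99   2.08] turn 0.007
(0.498, 0.257, 0.12, 0.153) -> [  7.51 -24.56  15.07] turn 0.007
```

Request:
{"fn": "play_rows", "kwargs": {
  "motion": "0 7 -26 2 0.007; 0 7 -26 2 0.007; 0 7 -26 2 0.007; 0 7 -26 2 0.007; 0 7 -26 2 0.007; 0 7 -26 2 0.007; 0 7 -26 2 0.007; 0 7.5 -25 15 0.007; 0 7.5 -25 15 0.007; 0 7.5 -25 15 0.007; 0 7.5 -25 15 0.007; 0 7.5 -25 15 0.007"
}}

```text
time: 2.9
position: [0.4996, 0.2547, 0.1207]
tcp_rot: [3.14, 0.0, 0.145]
force: [0.4, -0.9, 0.6]
width: 0.0003
gripper_force: 0.0
```

Run:
```python
from h import *
from station import monitor, vision
s=monitor.observe(); print(s["position"],s["tcp_rot"])
c=vision.camera("wrist"); t=vision.camera("top")
im=np.hstack([cv2.resize(c["img"],(400,300)),cv2.resize(t["img"][80:260,180:420],(400,300))]); cv2.imwrite("pics/w1.png",im[:,:,::-1])
print(np.round(c["T_tool_cam"],3))
```

```text
[0.49964861 0.25473867 0.12067223] [3.14029755e+00 3.52323705e-04 1.44690395e-01]
[[ 0.    -0.954 -0.3    0.077]
 [ 1.     0.    -0.    -0.001]
 [ 0.    -0.3    0.954 -0.128]
 [ 0.     0.     0.     1.   ]]
```

View pics/w1.png

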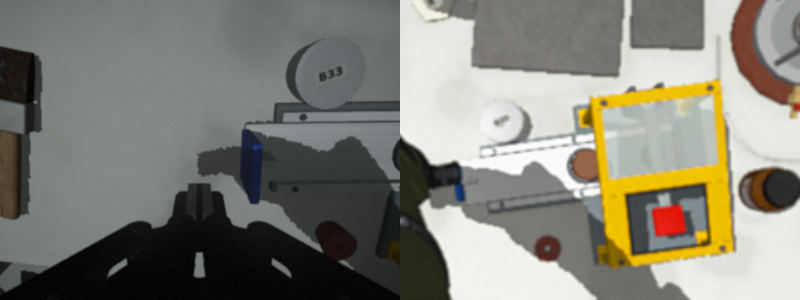

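Request:
{"fn": "play_rows", "kwargs": {
  "motion": "0 0 0 3 0; 0 0 0 5.9 0; 0 0 0 5.9 0; 0 0 1 5.9 0; 0 0 2 5.9 0; 0 0 2.4 5.9 0; 0 0 2.8 5.9 0; 0 0 3.2 5.9 0; 0 0 3.6 5.9 0; 0 0 4 5.9 0"
}}

```text
time: 4.0
position: [0.5055, 0.2175, 0.0616]
tcp_rot: [-3.14, -0.001, 0.148]
force: [1.3, 3.0, 0.9]
width: 0.0
gripper_force: 1.2
```

Run:
```python
from h import *
from station import monitor, vision
t=vision.camera("top");s=vision.camera("side")
im=np.hstack([cv2.resize(s["img"][130:280,150:350],(400,300)),cv2.resize(t["img"][80:260,180:420],(400,300))]); cv2.imwrite("pics/w2.png",im[:,:,::-1])
```

```text
(no output)
```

View pics/w2.png

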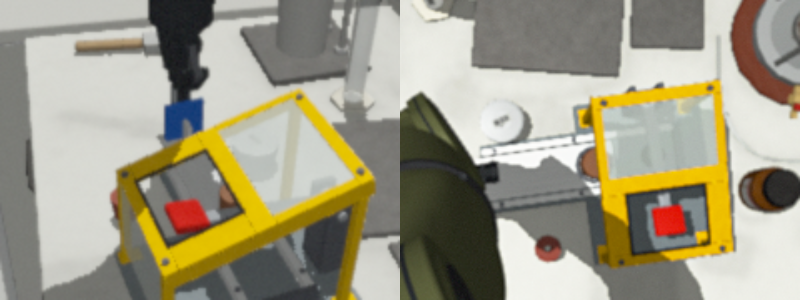

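Request:
{"fn": "play_rows", "kwargs": {
  "motion": "0 0 0.5 0 0; 0 0 1 0 0; 0 0 1.5 0 0; 0 0 2 0 0; 0 0 2.5 0 0; 0 0 3 0 0; 0 0 3.5 0 0; 0 0 4 0 0; 0 0 4.5 0 0; 0 0 5 0 0; 0 0 5.4 0 0; 0 0 5.8 0 0; 0 0 6.1 0 0; 0 0 6.1 0 0"
}}

```text
time: 5.5
position: [0.5135, 0.1553, 0.0612]
tcp_rot: [3.14, 0.001, 0.146]
force: [0.6, 0.9, -0.0]
width: 0.0
gripper_force: 0.1
```

Request:
{"fn": "play_rows", "kwargs": {
  "motion": "0 0 0.2 0 0; 0 0 0.4 0 0; 0 0 0.6 0 0; 0 0 0.7 0 0; 0 0 0.8 0 0; 0 0 0.9 0 0"
}}

```text
time: 6.1
position: [0.5142, 0.1499, 0.0612]
tcp_rot: [-3.139, 0.001, 0.149]
force: [-2.9, 8.5, 0.7]
width: -0.0001
gripper_force: 4.1
```

Request:
{"fn": "play_rows", "kwargs": {
  "motion": "0 0 0.1 0 0; 0 0 0.2 0 0; 0 0 0.3 0 0; 0 0 0.3 0 0; 0 0 0.3 0 0"
}}

```text
time: 6.6
position: [0.5142, 0.1498, 0.0613]
tcp_rot: [-3.135, 0.0, 0.152]
force: [-4.5, 11.7, -0.1]
width: -0.0004
gripper_force: 5.9
```

Run:
```python
from h import *
from station import monitor, vision
np.set_printoptions(precision=4,suppress=True)
m=monitor.observe();print(m["position"],m["force"])
s=vision.camera("side"); np.savez("pics/side1.npz",**s)
cv2.imwrite("pics/s3.png",cv2.resize(s["img"][160:310,190:350],(640,600))[:,:,::-1])
for k,h in blobs(mask(s["img"],"blue"),(190,165,350,310),10): print(cv2.convexHull(k)[:,0].tolist())
# predicted plate top corners when home / out
ex,ey=np.array([np.cos(.153),np.sin(.153),0]),np.array([-np.sin(.153),np.cos(.153),0])
for d in (0,.07,.076,.08):
  c=np.array([.5036,.2117,.071])-ey*d; print(d,[proj(s,c+ex*a) for a in (-.025,.025)],[proj(s,c-ey*.008+ex*a) for a in (-.025,.025)])
```

```text
[0.5142 0.1498 0.0613] [-4.5309 11.7012 -0.0523]
[[250, 209], [250, 214], [248, 215], [244, 216], [242, 216], [242, 212], [243, 211], [247, 209]]
0 [array([229.1081, 178.8657]), array([248.6436, 174.9342])] [array([230.1694, 180.7275]), array([249.8075, 176.7438])]
0.07 [array([238.861 , 195.9751]), array([259.332 , 191.5512])] [array([240.0465, 198.0549]), array([260.6301, 193.5692])]
0.076 [array([239.7487, 197.5324]), array([260.304 , 193.0623])] [array([240.9459, 199.6327]), array([261.6146, 195.0998])]
0.08 [array([240.3454, 198.5791]), array([260.9572, 194.0778])] [array([241.5504, 200.6932]), array([262.2763, 196.1285])]
```

View pics/s3.png

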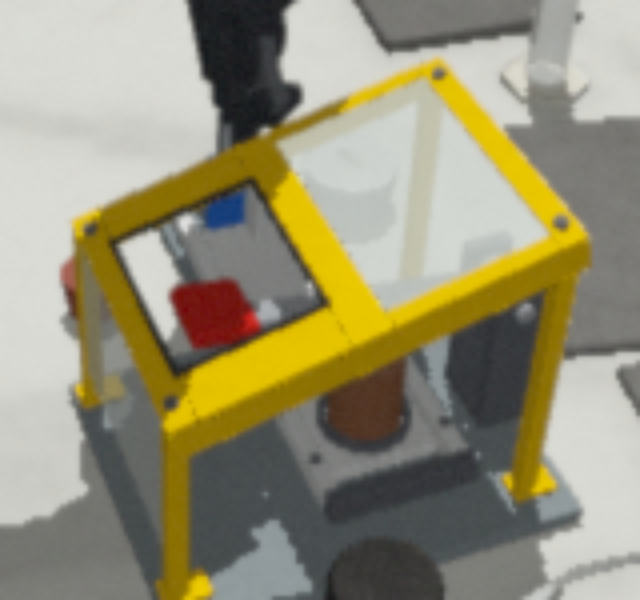

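Request:
{"fn": "play_rows", "kwargs": {
  "motion": "0 0 -1 0 0; 0 0 -3 0 0; 0 0 -5 0 0; 0 0 -5 0 0; 0 0 -5 -5 0; 0 0 -5 -10 0; 0 0 -5 -15 0; 0 0 -5 -20 0; 0 0 -5 -20 0"
}}

```text
time: 7.55
position: [0.5124, 0.1935, 0.2678]
tcp_rot: [-3.14, -0.013, 0.144]
force: [0.6, 1.0, -1.0]
width: 0.0003
gripper_force: 0.0
```

Run:
```python
from h import *
from station import monitor, vision
np.set_printoptions(precision=4,suppress=True)
m=monitor.observe();print(m["position"],m["tcp_rot"])
s=vision.camera("side");t=vision.camera("top"); np.savez("pics/top2.npz",**t)
for c in (s,t):
  for k,h in blobs(mask(c["img"],"blue"),(190,165,350,310),8): print(cv2.convexHull(k)[:,0].tolist(), cv2.boundingRect(k))
ex,ey=np.array([np.cos(.153),np.sin(.153),0]),np.array([-np.sin(.153),np.cos(.153),0])
for d in (.07,.08):
  c=np.array([.5036,.2117,.071])-ey*d; print(d,[proj(t,c+ex*a) for a in (-.025,.025)],[proj(t,c-ey*.008+ex*a) for a in (-.025,.025)])
rows(m["position"],m["tcp_rot"],(.47,.04,.27,.153),(.462,-.045,.27,.153),(.462,-.045,.15,.153))
```

```text
[0.5124 0.1935 0.2678] [-3.1399 -0.0127  0.1436]
[[249, 209], [250, 210], [250, 213], [248, 215], [244, 216], [242, 216], [242, 212], [243, 211], [247, 209]] (242, 209, 9, 8)
[[250, 172], [251, 173], [252, 176], [253, 182], [254, 193], [254, 194], [253, 195], [252, 194], [249, 178], [249, 172]] (249, 172, 6, 24)
0.07 [array([247.6034, 196.4482]), array([244.4613, 172.5907])] [array([251.4275, 195.9424]), array([248.2796, 172.0863])]
0.08 [array([252.3835, 195.8159]), array([249.2341, 171.9602])] [array([256.2074, 195.3101]), array([253.0521, 171.4558])]
(0.47, 0.04, 0.27, 0.153) -> [-6.39 14.59 -0.33] turn -0.009
(0.462, -0.045, 0.27, 0.153) -> [-8.4  22.88 -0.37] turn -0.009
(0.462, -0.045, 0.15, 0.153) -> [-8.55 22.9  11.63] turn -0.009
```

Request:
{"fn": "play_rows", "kwargs": {
  "motion": "0 -6.4 14.6 -0.3 -0.009; 0 -6.4 14.6 -0.3 -0.009; 0 -6.4 14.6 -0.3 -0.009; 0 -6.4 14.6 -0.3 -0.009; 0 -8.4 22.9 -0.3 -0.009; 0 -8.4 22.9 -0.3 -0.009; 0 -8.4 22.9 -0.3 -0.009; 0 -8.4 22.9 -0.3 -0.009"
}}

```text
time: 8.45
position: [0.4578, -0.0457, 0.2631]
tcp_rot: [-3.141, 0.003, 0.153]
force: [-0.2, 1.2, -0.7]
width: -0.0002
gripper_force: 0.0
```

Run:
```python
from h import *
from station import monitor, vision
np.set_printoptions(precision=4,suppress=True)
m=monitor.observe();print(m["position"],m["tcp_rot"],m["force"])
c=vision.camera("wrist"); 
R=Ro.from_euler("xyz",m["tcp_rot"]).as_matrix(); A=R@c["T_tool_cam"][:3,:3]; o=R@c["T_tool_cam"][:3,3]+m["position"]
c["R"]=A.T; c["t"]=-A.T@o; np.savez("pics/w4.npz",**c); cv2.imwrite("pics/w4.png",c["img"][:,:,::-1])
for col,z in (("red",.126),("yellow",.14)):
  for k,h in blobs(mask(c["img"],col),(0,0,512,384),150):
    q=cv2.approxPolyDP(cv2.convexHull(k),6,True)[:,0]; print(col,h,cv2.contourArea(k),q.tolist(),np.array([onz(c,p,z)[:2] for p in q]).tolist())
```

```text
[ 0.4578 -0.0457  0.2631] [-3.1413  0.0029  0.153 ] [-0.2233  1.2498 -0.701 ]
red False 457.0 [[271, 157], [272, 187], [244, 193], [258, 157]] [[0.4799615621309746, -0.05504460726328943], [0.4544067525806246, -0.060247554431020325], [0.44542123405276135, -0.037400895616722996], [0.47831724880252646, -0.04439171245508044]]
yellow False 12482.5 [[364, 0], [339, 169], [303, 226], [169, 227], [123, 0]] [[0.6001917839399322, -0.09845697212769958], [0.4814754526783628, -0.10890093946474014], [0.42873546462058343, -0.09034057212231479], [0.4106271012798815, 0.020880895746491483], [0.575088546958711, 0.06442796068681356]]
```

View pics/w4.png

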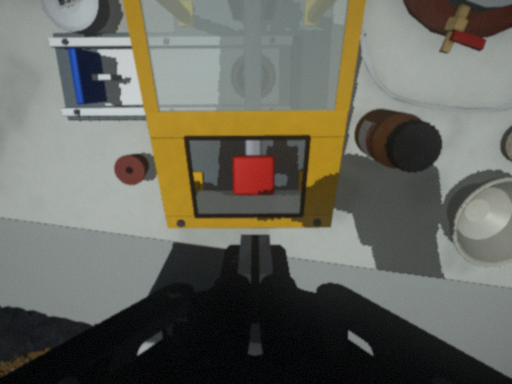

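Run:
```python
from h import *
from station import monitor
np.set_printoptions(precision=4,suppress=True)
c=load("w4"); m=monitor.observe()
w=np.array([onz(c,p,z) for p,z in (((187,137),.1493),((309,137),.1493),((305,217),.1307),((196,216),.1307))]);print(w,"win",w.mean(0))
print("red",onz(c,(254,174.5),.126))
rows(m["position"],m["tcp_rot"],(.462,-.0445,.263,.153),(.462,-.0445,.150,.153))
```

```text
[[ 0.4901  0.011   0.1493]
 [ 0.5039 -0.0785  0.1493]
 [ 0.4334 -0.0925  0.1307]
 [ 0.42    0.0006  0.1307]] win [ 0.4618 -0.0398  0.14  ]
red [ 0.463  -0.0434  0.126 ]
(0.462, -0.0445, 0.263, 0.153) -> [0.38 0.07 0.03] turn 0.003
(0.462, -0.0445, 0.15, 0.153) -> [ 0.4   0.08 11.33] turn 0.003
```

Request:
{"fn": "play_rows", "kwargs": {
  "motion": "0 0.4 -0.1 0 0; 0 0.4 -0.1 0 0; 0 0.4 -0.1 0 0"
}}

```text
time: 8.8
position: [0.4628, -0.042, 0.2642]
tcp_rot: [-3.141, 0.0, 0.158]
force: [0.1, -0.1, 0.3]
width: -0.0002
gripper_force: 0.0
```

Request:
{"fn": "play_rows", "kwargs": {
  "motion": "0 0 0 3 0; 0 0 0 6 0; 0 0 0 9 0; 0 0 0 10.5 0; 0 0 0 11.2 0; 0 0 0 11.2 0; 0 0 0 11.2 0"
}}

```text
time: 9.5
position: [0.463, -0.0429, 0.1529]
tcp_rot: [3.141, -0.001, 0.156]
force: [-0.3, 0.7, -0.1]
width: 0.0003
gripper_force: 0.0
```

Request:
{"fn": "play_rows", "kwargs": {
  "motion": "0 0 0 0.5 0; 0 0 0 1 0; 0 0 0 1.3 0; 0 0 0 1.6 0; 0 0 0 1.9 0; 0 0 0 2.2 0; 0 0 0 2.5 0; 0 0 0 2.8 0; 0 0 0 3.1 0; 0 0 0 3.1 0; 0 0 0 3.1 0"
}}

```text
time: 10.6
position: [0.4621, -0.0432, 0.1212]
tcp_rot: [3.142, 0.001, 0.156]
force: [-2.4, 0.1, 3.7]
width: -0.0002
gripper_force: 1.6
```

Request:
{"fn": "play_rows", "kwargs": {
  "motion": "0 0 0 0.2 0; 0 0 0 0.4 0; 0 0 0 0.5 0; 0 0 0 0.6 0; 0 0 0 0.7 0; 0 0 0 0.7 0; 0 0 0 0.7 0"
}}

```text
time: 11.3
position: [0.462, -0.0432, 0.115]
tcp_rot: [3.141, 0.0, 0.156]
force: [-4.9, -0.4, 14.6]
width: -0.0001
gripper_force: 7.1
```

Request:
{"fn": "play_rows", "kwargs": {
  "motion": "0 0 0 0.05 0; 0 0 0 0.05 0; 0 0 0 0.05 0; 0 0 0 0.05 0; 0 0 0 0.05 0"
}}

```text
time: 11.8
position: [0.462, -0.0433, 0.1147]
tcp_rot: [3.141, 0.0, 0.156]
force: [-5.5, -0.1, 17.8]
width: 0.0005
gripper_force: 8.7
```

Run:
```python
from h import *
from station import monitor, vision
np.set_printoptions(precision=4,suppress=True)
m=monitor.observe();print(m["time"],m["position"],m["force"],m["qd"])
s=vision.camera("side"); np.savez("pics/side5.npz",**s)
cv2.imwrite("pics/s5.png",cv2.resize(s["img"][160:310,190:350],(640,600))[:,:,::-1])
```

```text
11.8 [ 0.462  -0.0433  0.1147] [-5.5325 -0.0532 17.8017] [ 0.0003 -0.0023 -0.0004 -0.0007 -0.0002 -0.0008  0.001 ]
```

View pics/s5.png

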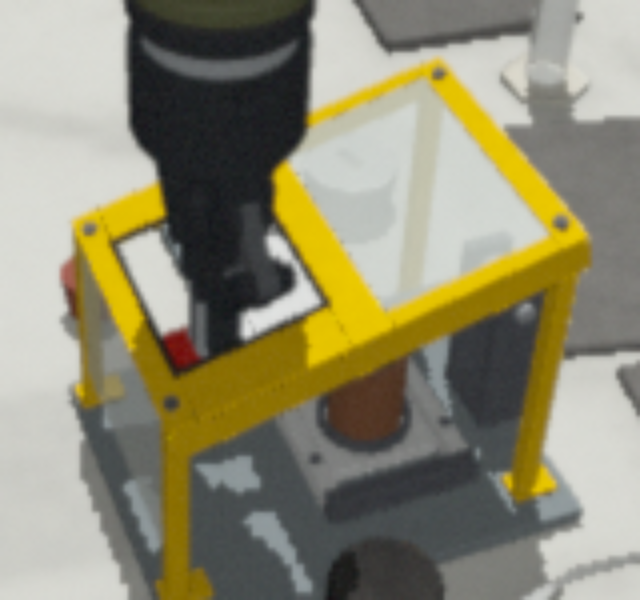

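Side view: the pad is down inside the window (red at about (180,348)). The specimen stands upright at (365,405). The force climbs with almost no motion and the tips are at 101 mm, so the lever is on its stop.

```bash
python3 -c "
from station import order
print(order.sign_off())"
```

```text
the job is handed in; nothing more can be done
None
```

The tray is home on its stop and the lever is held down on its stop through the guard window with about 18 N; nothing I saw or measured showed the guard, specimen or bystanders being touched or moved. The job was handed in just after 11.8 s, and no verdict came back.

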